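# Load the green filter and click the slide into its notch

## Robot

A 6-joint arm with a two-finger parallel gripper is mounted at the origin on the work surface. World frame = base frame: x ahead of the robot, y to its left, z up, the work surface at z = 0. Lengths are in m, angles in rad, forces in N, time in s.
With the tool pointing down it reaches from about 0.375 to 0.925 m from the base axis. Payload 5.7 kg.
Tool frame: the origin (TCP) lies on the mounting face of the last link; the fingertips stand 173 mm ahead of it and the grasp point (between the pads) lies 155 mm ahead of it; z points along the fingers, y is the line along which they close (so a half turn about z gives the same grasp; the last joint's range is limited). The gripper opens to 85 mm and grips with 20 to 120 N. Pads are 22 mm wide; open, the fingers measure 114 mm over their backs; the gripper's body (76 mm by 85 mm) begins 54 mm behind the grasp point. The pads swing forward as they close: fully open they stand 13 mm farther back than shut.
Start: joints at [1.161, 0.359, 1.51, -0, 1.272, -0.115], TCP at [0.174, 0.574, 0.405] pointing down, gripper open.
Joint ranges: [-2.97, 2.97], [-1.01, 2.36], [0.21, 2.38], [-0.96, 4.11], [0.2, 2.71], [-2.98, 2.98]. Speed limits (rad/s): [2.39, 2.39, 3.14, 3.14, 3.14, 3.14].

## Interface

Orientations are given as a rotation vector (axis times angle).
In Python, from plant import move_to, move_l, move_j, command_gripper, sleep, ik, sense, grab_frame, PlanningError, close_job gives the robot as it stands. Calls block until the motion is done:
- move_to(position, orientation): joint-space move of the TCP to a pose.
- move_l(position, rot=None, speed=0.15, f_stop=None): straight line of the TCP; rot=None keeps the orientation; speed is the mean speed in m/s. With f_stop (N) it stops when the force on the tool has changed by that much, and returns True; else False.
- move_j(angles): joint-space move.
- command_gripper(opening): opening from 0.0 (shut) to 1.0 (fully open); the grip force is fixed at half the most; returns when the fingers have stopped.
- sleep(seconds).
- ik(position, orientation): joint angles nearest the present ones, or None.
- sense(): the state.
- grab_frame(name): name is "scene" or "top"; returns a dict with "frame" (400x640x3 uint8, blue, green, red), "z_map" (400x640 float32, m along the optical axis (not along the pixel's ray), 0 where there is no reading), "K" (3x3 intrinsics, pixels), "k1" (the pictures are not rectified: a ray, as slopes to the right and down, at radius r is drawn at 1 + k1 r^2 times it, then the intrinsics apply), "origin" and "rotation" of the camera in the world. Camera axes: x right, y down, z forward; pixel columns grow to the right and rows downward; lengths in m; the calibration is good to about 2 mm. A picture is of the moment at which its call begins.
A pose or a line that the arm cannot do raises PlanningError and nothing moves.
- close_job(): hands the job in; it is judged then, once.
The state is a dict: "clock": time; "q": joint angles; "qvel": joint speeds; "tau": joint torques, N m; "position": TCP position; "ee_rot": TCP orientation; "contact_force": force on the tool from outside, world axes, zero at the start; "torque": the same for the moment, N m; "gripper_width": opening from 0.0 (shut) to 1.0 (fully open); "grip_force": force on a finger pad.
Only numpy, scipy, OpenCV 4.12 (cv2) and the standard library are available. Lean on these libraries where they do the work, as an engineer would, in place of code of your own. Each camera call takes 0.05 s, during which the arm holds its last target. There are 200 camera calls.

## Task

Take the green filter cell from the blue tray and seat it fully in the round pocket of the aluminium carriage, spigot down and glass up, leaving the amber one where it is. Then pinch the carriage's black handle and slide the carriage along its rail until the sprung ball clicks into the notch of the index bar, without running past the notch. Finish still gripping the handle firmly, with the carriage at rest in the notch; the job ends while you are holding it, so do not let go at the end, and leave the other things on the bench alone.

Things in the scene. Friction and masses are not known exactly. Their poses are not given: they have to be found in the camera images.
- green_cell: The filter cell to load: dark round part with a green glass top and green band, 50 to 100 g. Origin at the centre of its underside, z up through the glass. From below: spigot 30 mm diameter, 8 mm high with a 3 mm chamfered foot; flange 44 mm diameter, from 8 to 12 mm; grip barrel 34 mm diameter, from 12 to 38 mm (grip it here). It starts in either hole of the tray, spigot down, flange on the tray top, which is 20 mm above the bench.
- amber_cell: The same cell with an amber (orange) glass and band, in the other hole of the tray; leave it there. Same origin and sizes.
- tray: Fixed blue block 70 x 130 x 20 mm (x, y, z) with two holes of 32 mm diameter on its y axis, 33 mm either side of the centre. Origin at the centre of its underside.
- rail: Fixed slide base, grey plate 12 mm thick with two steel guide rods along its y axis, about 370 mm long; black end blocks 34 mm high. Origin on the bench, under the middle of the rods. The carriage travels to +y of this frame (to the robot's left); the robot is on its -x side.
- carriage (a joint): Travel of the carriage along the rail's +y, in m: 0 at the right-hand end, 0.23 at the left-hand stop. It starts between 0 and 0.04. It moves with about 1 to 2 N of friction. The notch lies 0.095 to 0.175 along.
- pocket (a point): Centre of the pocket's mouth, on the carriage's flat top, 44 mm above the bench. Pocket 32 mm diameter, 12 mm deep; a seated cell rests with its flange on the carriage top, its origin 8 mm below this point. The carriage plate is 110 x 80 x 18 mm (across the rail, along it, thick) and the pocket lies 62 mm from the handle, on the side away from the robot.
- handle: Black square post 14 x 14 mm, 36 mm high, standing on the carriage's top near its edge on the robot's side. Origin at the centre of its foot, 44 mm above the bench; axes parallel to the rail's. Grip it firmly (20 N or more) across either pair of faces.
- handle_mid (a point): Centre of the handle, 20 mm above the carriage top, 64 mm above the bench.
- ball_mark (a point): Where the brass ball (10 mm diameter) sits in the far edge of the carriage, in line along the rail with the middle of the pocket and the handle. The ball is sprung towards the index bar.
- index_bar: Fixed steel bar along the far side of the rail, clamped at a different place along it each time, with two black thumb screws and one notch 8 mm wide under a red mark. Its origin lies at the notch along y, at the bar's face, under the bar; axes parallel to the rail's. The ball is in the notch when ball_mark has the same y as this origin in this frame; the ball then pulls the carriage in over the last 4 mm and resists leaving with about 7 N either way.
- tube_rack: Bystander: blue rack of capped tubes, 70 x 160 x 99 mm; origin under its centre.
- reagent: Bystander: brown bottle, 56 mm diameter, 120 mm high; origin under its centre.
- beaker: Bystander: glass beaker, 70 mm diameter, 90 mm high; origin under its centre.
- wash_bottle: Bystander: white bottle, 70 mm diameter, 170 mm high; origin under its centre.
- tissue_box: Bystander: white box, 80 x 110 x 45 mm; origin under its centre.
- petri: Bystander: clear flat dish, 90 mm diameter, 15 mm high; origin under its centre.
- marker: Bystander: black marker pen with a red cap, 130 mm long, lying along its x axis, 14 mm thick; origin under its middle.
Not all that is in view belongs to the job. What is shaped like the green_cell but pink or purple is not meant.

How it is judged:
By the outcome, as a careful person would: the job done as asked, in the order asked, and still so for the second after the job is handed in, while the arm keeps its last pose, push and grip.
It also fails if it takes over 69 s, if anything falls off the work surface, if the arm or the gripper's body presses on something with over 40 N, if the wrist force passes 120 N, or if a joint passes its speed limit or range.

## Working session

There is one attempt and no reset: what is moved stays moved. The work goes in short steps, each a Python script; the robot and the scene stay as the last script left them, time stands still between calls to the robot, and variables do not carry over. Pictures are saved under pics/ and viewed, at most 10 in all, crops included, and the job is handed in when it is done.

```bash
mkdir -p pics; ls; python3 - <<'E'
from plant import *
import cv2,numpy as np
for n in("scene","top"):
    f=grab_frame(n); cv2.imwrite(f"pics/{n}0.png",f["frame"]); np.savez(f"{n}0.npz",**f)
    print(n,f["K"],f["k1"],f["origin"],f["rotation"])
s=sense();print(s)
E
```

```text
pics
scene [[432.11714833   0.         322.75844974]
 [  0.         432.11714833 206.9582066 ]
 [  0.           0.           1.        ]] -0.0548065853918648 [ 1.19103179 -0.74605956  0.72234002] [-2.01879558 -0.83587671  0.42395741]
top [[482.67585643   0.         313.46119871]
 [  0.         482.67585643 204.57457863]
 [  0.           0.           1.        ]] 0.05187900162832662 [0.3738022  0.00925114 1.44382864] [-2.1666046   2.20499736 -0.11613874]
{'clock': 0.1, 'q': array([ 1.16089130e+00,  3.59428004e-01,  1.51134376e+00,  2.35788661e-05,
        1.27251676e+00, -1.15104061e-01]), 'qvel': array([-9.41721427e-04,  7.96749975e-04, -3.88985183e-03, -7.99031765e-05,
       -5.58303834e-04, -1.13481878e-03]), 'tau': array([-7.65952227e-04, -5.28649163e+01, -2.79351246e+01, -1.95376447e-04,
        4.97492409e-03, -1.03577499e-06]), 'position': array([0.17420012, 0.573804  , 0.40393292]), 'ee_rot': array([-4.61340051e-01, -3.10706640e+00,  2.56304754e-03]), 'contact_force': array([-0.39408841,  0.0492349 , -0.48631679]), 'torque': array([-0.02148917,  0.00663707,  0.00488986]), 'grip_force': 0.0, 'gripper_width': 0.998702543021985}
```

View pics/scene0.png

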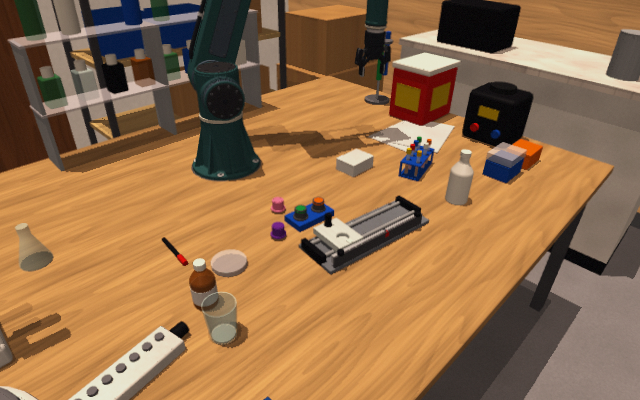

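View pics/top0.png

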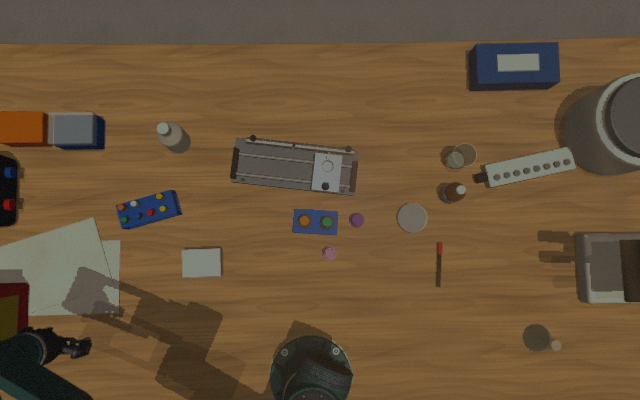

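Both views show the scene. In the top view green is at about (327,223), amber at (305,221), the carriage at (327,172), and the handle at about (325,186). Purple and pink decoys are nearby at (357,220) and (329,253). Next I zoom in on the rail and localise by colour.

```bash
cat > h.py <<'E'
import numpy as np,cv2
from scipy.spatial.transform import Rotation as R
def ray(f,u,v):
    K=f["K"];d=np.array([(u-K[0,2])/K[0,0],(v-K[1,2])/K[1,1]]);s=d.copy()
    for _ in range(20): s=d/(1+float(f["k1"])*(s@s))
    r=np.asarray(f["rotation"]); M=R.from_rotvec(r).as_matrix() if r.size==3 else r
    return np.asarray(f["origin"]),M@np.r_[s,1]
def onz(f,u,v,z):
    o,d=ray(f,u,v); return o+d*(z-o[2])/d[2]
def two(f,p,g,q):
    o,d=ray(f,*p);a,b=ray(g,*q);A=np.c_[d,-b];t=np.linalg.lstsq(A,a-o,rcond=None)[0]
    x,y=o+d*t[0],a+b*t[1]; return (x+y)/2,np.linalg.norm(x-y)
def blobs(f,lo,hi,box,amin=4):
    """HSV blobs within box u0,v0,u1,v1: (u,v,area)"""
    h=cv2.cvtColor(f["frame"],cv2.COLOR_BGR2HSV);m=cv2.inRange(h,np.array(lo),np.array(hi))
    k=np.zeros_like(m);u0,v0,u1,v1=box;k[v0:v1,u0:u1]=m[v0:v1,u0:u1]
    n,_,st,c=cv2.connectedComponentsWithStats(k)
    return [(*c[i].round(2),st[i,4],*st[i,:4]) for i in range(1,n) if st[i,4]>=amin]
E
python3 - <<'E'
from h import *
T=dict(np.load("top0.npz"));S=dict(np.load("scene0.npz"))
a=cv2.resize(T["frame"][125:245,220:370],None,fx=5,fy=5,interpolation=cv2.INTER_CUBIC)
cv2.imwrite("pics/topz.png",a[:600])
b=cv2.resize(S["frame"][185:275,265:435],None,fx=4.6,fy=4.6,interpolation=cv2.INTER_CUBIC);cv2.imwrite("pics/scz.png",b)
for n,f,bx in(("T",T,(220,125,370,245)),("S",S,(265,185,435,275))):
    for c,lo,hi in(("green",(45,80,40),(85,255,255)),("amber",(5,170,120),(18,255,255)),("blue",(105,120,50),(125,255,255)),("red",(0,150,90),(4,255,255)),("red2",(172,120,90),(180,255,255))):
        for x in blobs(f,lo,hi,bx): print(n,c,x)
E
```

```text
T green (np.float64(326.94), np.float64(221.61), np.int32(70), np.int32(323), np.int32(217), np.int32(9), np.int32(10))
T amber (np.float64(304.08), np.float64(220.11), np.int32(61), np.int32(300), np.int32(216), np.int32(9), np.int32(9))
T blue (np.float64(311.38), np.float64(221.73), np.int32(487), np.int32(293), np.int32(209), np.int32(43), np.int32(25))
S green (np.float64(300.11), np.float64(209.0), np.int32(64), np.int32(295), np.int32(205), np.int32(11), np.int32(9))
S amber (np.float64(318.06), np.float64(199.45), np.int32(47), np.int32(314), np.int32(197), np.int32(9), np.int32(6))
S blue (np.float64(307.98), np.float64(217.65), np.int32(518), np.int32(285), np.int32(204), np.int32(49), np.int32(27))
S red (np.float64(387.0), np.float64(234.0), np.int32(7), np.int32(386), np.int32(233), np.int32(3), np.int32(3))
S red2 (np.float64(277.6), np.float64(204.83), np.int32(155), np.int32(271), np.int32(198), np.int32(14), np.int32(15))
```

View pics/topz.png

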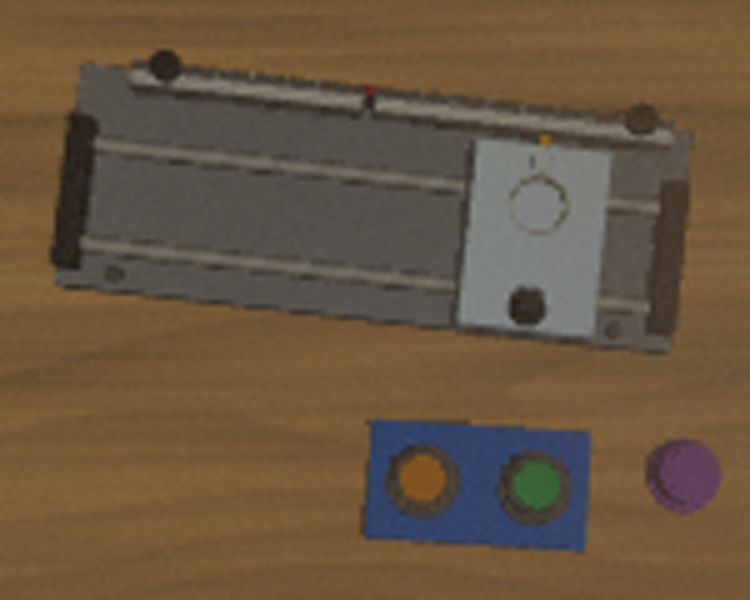

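View pics/scz.png

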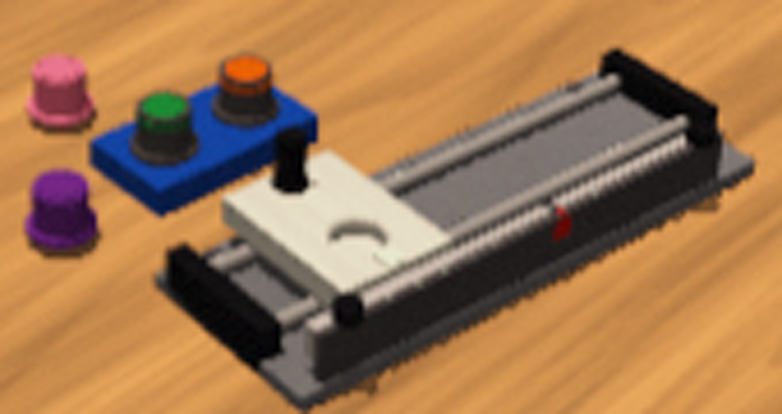

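```bash
python3 - <<'E'
from h import *
np.set_printoptions(precision=4,suppress=True)
T=dict(np.load("top0.npz"));S=dict(np.load("scene0.npz"))
c=lambda u,v:((u+.5)/5-.5+220,(v+.5)/5-.5+125)
s=lambda u,v:((u+.5)/4.6-.5+265,(v+.5)/4.6-.5+185)
print("green",onz(T,326.94,221.61,.05),onz(S,300.11,209-3,.05))
print("amber",onz(T,304.08,220.11,.05), "two",two(T,(304.08,220.11),S,s(245,72)),two(T,(326.94,221.61),S,s(164,107)))
# white carriage mask
h=cv2.cvtColor(T["frame"],cv2.COLOR_BGR2HSV);m=cv2.inRange(h,(0,0,115),(180,70,255));k=np.zeros_like(m);k[148:195,308:345]=m[148:195,308:345]
cn=max(cv2.findContours(k,cv2.RETR_EXTERNAL,cv2.CHAIN_APPROX_NONE)[0],key=cv2.contourArea);r=cv2.minAreaRect(cn)
bx=cv2.boxPoints(r);P=np.array([onz(T,*p,.044) for p in bx]);print("carr",r,P,P.mean(0),[np.linalg.norm(P[i]-P[i-1]) for i in range(4)])
print("pocket",onz(T,*c(538,205),.044),onz(S,*s(358,237),.044),two(T,c(538,205),S,s(358,237)))
print("handle top",onz(T,*c(527,306),.080),onz(S,*s(290,138),.08))
print("ball",onz(T,*c(545,141),.035)); print("notch",onz(T,*c(370,101),.044),"red two",two(T,c(370,91),S,s(562,222)))
a,b=onz(T,*c(95,145),.035),onz(T,*c(460,186),.035);print("rod",a-b,np.degrees(np.arctan2(-(a-b)[0],(a-b)[1])))
a,b=onz(T,*c(80,243),.035),onz(T,*c(450,286),.035);print("rod",a-b,np.degrees(np.arctan2(-(a-b)[0],(a-b)[1])))
h0=lambda u,v:T["origin"][2]-T["z_map"][int(round(v)),int(round(u))]
for n,p in dict(barL=(220,90),barR=(500,118),notch=(370,101),car=(580,200),tray=(478,485),thumb=(165,65),thumbR=(641,120),green=(535,485)).items(): print(n,round(float(h0(*c(*p))),4))
E
```

```text
green [ 0.4452 -0.0565  0.05  ] [ 0.4401 -0.0511  0.05  ]
amber [0.4507 0.0095 0.05  ] two (array([0.4508, 0.0094, 0.0474]), np.float64(6.623380044968215e-05)) (array([ 0.4456, -0.0563,  0.0486]), np.float64(0.0008955248803228803))
carr ((328.1881103515625, 172.11880493164062), (30.05012321472168, 36.816375732421875), 5.710593223571777) [[ 0.5417 -0.0134  0.044 ]
 [ 0.6499 -0.0261  0.044 ]
 [ 0.6397 -0.1139  0.044 ]
 [ 0.5315 -0.1006  0.044 ]] [ 0.5907 -0.0635  0.044 ] [np.float64(0.08777264879941418), np.float64(0.10887404459529454), np.float64(0.08832458335807022), np.float64(0.1089243549993377)]
pocket [ 0.6099 -0.061   0.044 ] [ 0.6131 -0.0632  0.044 ] (array([ 0.6106, -0.0609,  0.0414]), np.float64(0.0007960619303012939))
handle top [ 0.5458 -0.0517  0.08  ] [ 0.5539 -0.0582  0.08  ]
ball [ 0.6496 -0.0664  0.035 ]
notch [0.6731 0.0365 0.044 ] red two (array([0.6807, 0.0369, 0.0386]), np.float64(0.0010712899993388222))
rod [0.0275 0.2145 0.    ] -7.303728300796329
rod [0.0288 0.2166 0.    ] -7.568181703395552
barL 0.0262
barR 0.0267
notch 0.0085
car 0.0254
tray 0.02
thumb 0.0402
thumbR 0.0317
green 0.0529
```

Amber to green is 66.2 mm (66 expected), handle to pocket is 64 mm (62), and the rail yaw is about −7.4°, so the measurements agree. The travel needed is about 104.5 mm. Next I grasp the green cell, closing along x to stay clear of the amber one.

```bash
cat >> h.py <<'E'
def down(a):
    "tool down, closing axis at angle a (rad) in the world xy plane"
    y=np.array([np.cos(a),np.sin(a),0]);z=np.array([0,0,-1.]);return R.from_matrix(np.c_[np.cross(y,z),y,z]).as_rotvec()
YAW=-np.radians(7.3)
E
python3 - <<'E'
from h import *
from plant import *
np.set_printoptions(precision=4,suppress=True)
p=[.4454,-.0564]
best=None
for a in (YAW,YAW+np.pi):
    for b in (YAW+np.pi/2,YAW-np.pi/2): pass
    print(a,ik([*p,.33],down(a)),ik([.55,-.05,.3],down(a+np.pi/2)),ik([.55,-.05,.3],down(a-np.pi/2)))
o=min((YAW,YAW+np.pi),key=lambda a:abs(ik([*p,.33],down(a))[5]))
move_to([*p,.30],down(o))
print(move_l([*p,.199],speed=.1,f_stop=8))
command_gripper(0.0); s=sense(); print(s["position"],s["gripper_width"]*85,s["grip_force"],s["clock"])
move_l([*p,.305],speed=.15); s=sense(); print(s["position"],s["gripper_width"]*85,s["grip_force"],s["contact_force"],o)
f=grab_frame("scene");cv2.imwrite("pics/g.png",cv2.resize(f["frame"][110:270,220:430],None,fx=3.5,fy=3.5,interpolation=cv2.INTER_CUBIC));np.savez("s1.npz",**f)
print(blobs(f,(45,80,40),(85,255,255),(220,100,430,270)))
E
```

```text
-0.12740903539558607 [-0.28    0.2352  1.9155 -0.      0.9908 -0.1526] [-0.2157  0.4088  1.7304  0.      1.0024 -1.6591] [-0.2157  0.4088  1.7304 -0.      1.0024  1.4825]
3.014183618194207 None [-0.2157  0.4088  1.7304 -0.      1.0024  1.4825] [-0.2157  0.4088  1.7304  0.      1.0024 -1.6591]Traceback (most recent call last):
  File "<stdin>", line 9, in <module>
  File "<stdin>", line 9, in <lambda>
TypeError: 'NoneType' object is not subscriptable
```

```bash
python3 - <<'E'
from h import *
from plant import *
np.set_printoptions(precision=4,suppress=True)
p=[.4454,-.0564];o=YAW
move_to([*p,.30],down(o))
print(move_l([*p,.199],speed=.1,f_stop=8))
command_gripper(0.0); s=sense(); print(s["position"],s["gripper_width"]*85,s["grip_force"],s["clock"])
move_l([*p,.305],speed=.15); s=sense(); print(s["position"],s["gripper_width"]*85,s["grip_force"],s["contact_force"],s["clock"])
f=grab_frame("scene");cv2.imwrite("pics/g.png",cv2.resize(f["frame"][110:270,220:430],None,fx=3.5,fy=3.5,interpolation=cv2.INTER_CUBIC));np.savez("s1.npz",**f)
print(blobs(f,(45,80,40),(85,255,255),(220,100,430,270)))
E
```

```text
False
[ 0.4455 -0.0564  0.1995] 31.61435943020923 58.843494057655334 4.2583
[ 0.445  -0.0563  0.3044] 31.98956748404376 59.481486082077026 [ 0.1875  0.0076 -0.9156] 5.1167
[(np.float64(306.0), np.float64(114.33), np.int32(12), np.int32(302), np.int32(113), np.int32(9), np.int32(3)), (np.float64(227.0), np.float64(135.5), np.int32(4), np.int32(226), np.int32(135), np.int32(3), np.int32(2)), (np.float64(418.88), np.float64(138.53), np.int32(17), np.int32(417), np.int32(137), np.int32(5), np.int32(5)), (np.float64(221.5), np.float64(143.5), np.int32(4), np.int32(220), np.int32(143), np.int32(4), np.int32(2)), (np.float64(232.31), np.float64(166.8), np.int32(209), np.int32(220), np.int32(143), np.int32(30), np.int32(37)), (np.float64(223.95), np.float64(155.32), np.int32(22), np.int32(220), np.int32(151), np.int32(8), np.int32(8)), (np.float64(223.89), np.float64(162.44), np.int32(9), np.int32(223), np.int32(160), np.int32(3), np.int32(6)), (np.float64(222.33), np.float64(168.67), np.int32(6), np.int32(220), np.int32(167), np.int32(5), np.int32(4)), (np.float64(297.65), np.float64(174.95), np.int32(20), np.int32(295), np.int32(173), np.int32(6), np.int32(5)), (np.float64(296.73), np.float64(179.18), np.int32(11), np.int32(294), np.int32(178), np.int32(6), np.int32(3))]
```

View pics/g.png

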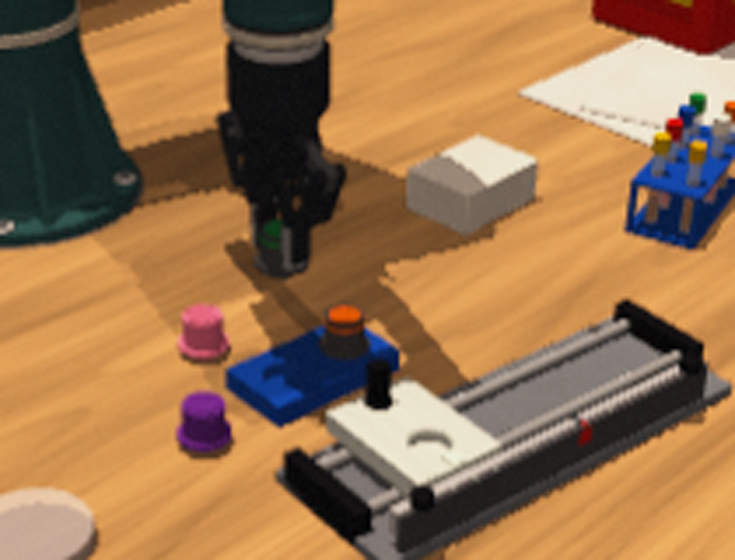

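The cell is held upright: at crop (280,245) with grip 59 N and width 32 mm. The amber cell is still in the tray. Next I lower it into the pocket with a force stop and a small search if it lands on the rim.

```bash
python3 - <<'E'
from h import *
from plant import *
np.set_printoptions(precision=4,suppress=True)
P=np.array([.6097,-.0608]);o=YAW
move_to([*P,.305],down(o)); move_l([*P,.242],speed=.1)
f=grab_frame("scene");cv2.imwrite("pics/hover.png",cv2.resize(f["frame"][150:270,260:420],None,fx=5,fy=5,interpolation=cv2.INTER_CUBIC))
offs=[(0,0)]+[(r*np.cos(t),r*np.sin(t)) for r,n in((.0015,4),(.003,8)) for t in np.arange(n)*2*np.pi/n]
for d in offs:
    q=P+d
    if d!=(0,0): move_l([*q,.235],speed=.06)
    hit=move_l([*q,.2225],speed=.03,f_stop=6); s=sense()
    print(d,hit,s["position"],s["contact_force"],s["torque"],s["clock"])
    if s["position"][2]<.2265: break
    if s["clock"]>25: break
E
```

```text
(0, 0) True [ 0.6095 -0.0607  0.2236] [-1.1193  1.3264  5.5205] [ 0.0123  0.0356 -0.029 ] 7.3
```

View pics/hover.png

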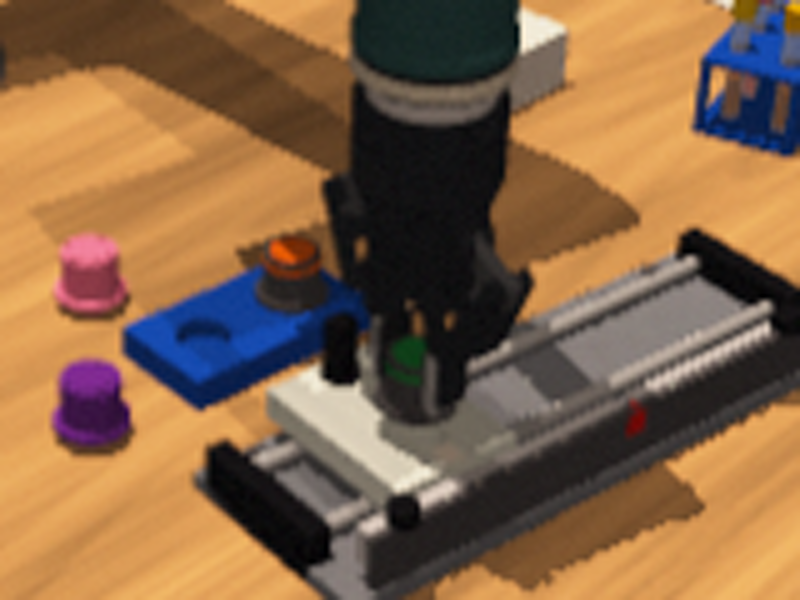

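In the hover picture the cell was over the pocket at crop (415,400), beside the handle at (340,350). The descent stopped at TCP z = 0.2236 against 0.2235 expected for fully seated. I release part way, lift, and check.

```bash
python3 - <<'E'
from h import *
from plant import *
np.set_printoptions(precision=4,suppress=True)
command_gripper(0.6)
p=sense()["position"]; move_l([p[0],p[1],.33],speed=.15)
move_to([.45,.25,.36],down(YAW+np.pi/2-np.pi))
T=grab_frame("top");S=grab_frame("scene");np.savez("t2.npz",**T);np.savez("s2.npz",**S)
a=cv2.resize(T["frame"][130:235,225:365],None,fx=5,fy=5,interpolation=cv2.INTER_CUBIC)
b=cv2.resize(S["frame"][185:275,285:435],None,fx=4,fy=4,interpolation=cv2.INTER_CUBIC)
cv2.imwrite("pics/a2.png",a);cv2.imwrite("pics/b2.png",b)
g=[x for x in blobs(T,(45,80,40),(85,255,255),(300,140,345,200))];print(g)
print(onz(T,g[0][0],g[0][1],.074)); print(sense()["clock"])
print([x[:3] for x in blobs(S,(45,80,40),(85,255,255),(300,190,400,260))])
E
```

```text
[(np.float64(327.54), np.float64(164.04), np.int32(69), np.int32(323), np.int32(160), np.int32(10), np.int32(9))]
[ 0.6093 -0.0606  0.074 ]
10.4583
[(np.float64(342.81), np.float64(227.51), np.int32(84))]
```

View pics/a2.png

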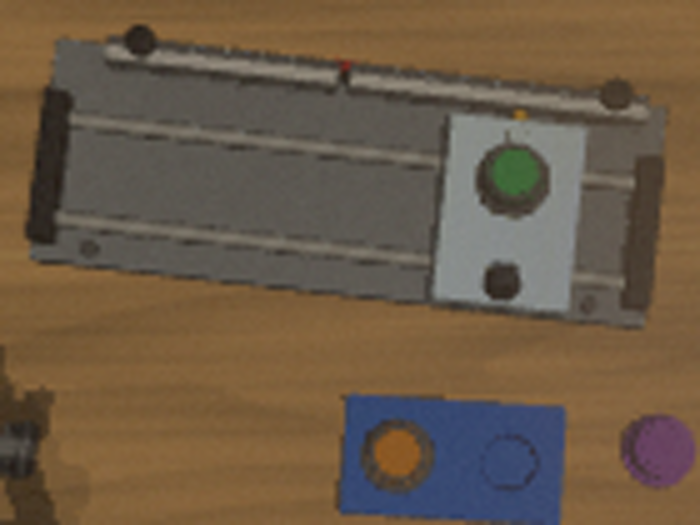

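View pics/b2.png

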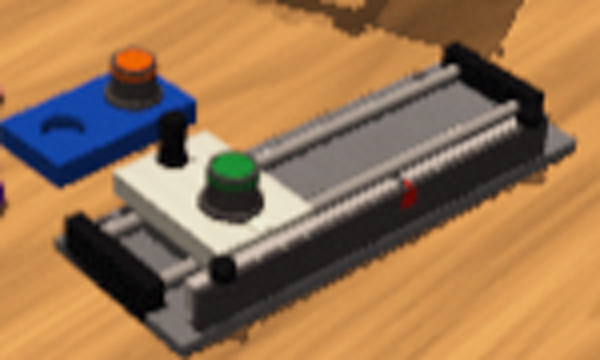

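The green cell sits flush in the pocket, at top crop (513,177), with the glass measured at (0.6093, −0.0606). The handle is at (502,281), the ball at (519,115), the notch at (345,75), and the amber cell is undisturbed. Next I grip the handle across its y faces and slide, watching the force.

```bash
python3 - <<'E'
from h import *
from plant import *
np.set_printoptions(precision=4,suppress=True)
H=np.array([.547,-.0523]);rot=down(YAW-np.pi/2)
command_gripper(1.0)
move_to([*H,.33],rot); print("down",move_l([*H,.223],speed=.1,f_stop=6))
command_gripper(0.0); s=sense(); print(s["position"],s["gripper_width"]*85,s["grip_force"],s["contact_force"],s["clock"])
th=np.radians(7.2);ry=np.array([np.sin(th),np.cos(th),0]);rx=np.array([np.cos(th),-np.sin(th),0])
p0=s["position"].copy(); np.savez("p0.npz",p0=p0,ry=ry,rx=rx)
for d in(.02,.045,.07,.09):
    hit=move_l(p0+ry*d,speed=.05,f_stop=20); s=sense();c=s["contact_force"]
    print(d,hit,(s["position"]-p0)@ry,"along",c@ry,"lat",c@rx,"z",c[2],s["grip_force"],s["clock"])
    if hit: break
E
```

```text
down False
[ 0.547  -0.0523  0.2233] 13.0274535766853 58.38994860649109 [-1.6781  0.1989  4.5563] 13.9917
0.02 False 0.020402907172919513 along 2.5346473961813993 lat 0.024892854595964242 z 3.298237388286642 58.702261447906494 14.5417
0.045 False 0.04512603860644332 along 0.11041179991271338 lat 1.7282237745098248 z 1.415031096477812 58.82193982601166 15.1917
0.07 False 0.07034184703348312 along 2.3144459355265985 lat 0.6834078058814295 z 0.550259615392696 58.848944306373596 15.8417
0.09 False 0.09033046084650576 along 1.9424436811218988 lat 1.0917988426254515 z -0.8208794976615664 58.90801012516022 16.3917
```

```bash
python3 - <<'E'
from h import *
from plant import *
z=np.load("p0.npz");p0,ry,rx=z["p0"],z["ry"],z["rx"]
log=[]
for d in np.arange(.092,.1125,.001):
    move_l(p0+ry*d,speed=.01); sleep(.15); s=sense();a=s["contact_force"]@ry;x=(s["position"]-p0)@ry
    log.append(a);print(f"{d:.3f} {x:.4f} along {a:.2f} lat {s['contact_force']@rx:.2f} t {s['clock']:.2f}")
    if min(log)<-2.5 and a>-1: break     # pulled in, then back through zero
E
```

```text
0.092 0.0917 along -4.27 lat 3.71 t 16.89
0.093 0.0930 along -2.33 lat 4.45 t 17.29
0.094 0.0940 along -2.53 lat 4.65 t 17.69
0.095 0.0950 along -1.90 lat 4.71 t 18.09
0.096 0.0961 along -1.02 lat 4.18 t 18.49
0.097 0.0971 along -1.47 lat 4.06 t 18.89
0.098 0.0981 along -2.42 lat 5.10 t 19.29
0.099 0.0991 along -1.53 lat 4.77 t 19.69
0.100 0.1001 along -1.17 lat 4.76 t 20.09
0.101 0.1011 along -1.17 lat 4.95 t 20.49
0.102 0.1026 along 2.99 lat 5.34 t 20.89
```

The carriage is starting to pull forward at 102.6 mm, so the ball has reached the notch edge as expected. I continue in 0.5 mm steps to the zero crossing.

```bash
python3 - <<'E'
from h import *
from plant import *
z=np.load("p0.npz");p0,ry,rx=z["p0"],z["ry"],z["rx"]
for d in np.arange(.1025,.1085,.0005):
    move_l(p0+ry*d,speed=.01); sleep(.2); s=sense();a=s["contact_force"]@ry;x=(s["position"]-p0)@ry
    print(f"{d:.4f} {x:.4f} along {a:.2f} lat {s['contact_force']@rx:.2f} t {s['clock']:.2f}")
    if a<-1.5: break
T=grab_frame("top");S=grab_frame("scene");np.savez("t3.npz",**T);np.savez("s3.npz",**S)
a=cv2.resize(T["frame"][130:235,225:365],None,fx=4,fy=4,interpolation=cv2.INTER_CUBIC)
b=cv2.resize(S["frame"][175:265,300:440],None,fx=4,fy=4,interpolation=cv2.INTER_CUBIC)
cv2.imwrite("pics/c3.png",np.hstack([a[:300,160:400],b[:300]]))
E
```

```text
0.1025 0.1028 along -0.00 lat 4.48 t 21.34
0.1030 0.1033 along 0.43 lat 4.95 t 21.79
0.1035 0.1041 along 1.60 lat 5.24 t 22.24
0.1040 0.1045 along 2.36 lat 5.33 t 22.69
0.1045 0.1052 along 2.36 lat 5.19 t 23.14
0.1050 0.1056 along 2.27 lat 5.12 t 23.59
0.1055 0.1059 along 0.68 lat 5.34 t 24.04
0.1060 0.1061 along -1.31 lat 5.73 t 24.49
0.1065 0.1064 along -3.50 lat 5.77 t 24.94
```

View pics/c3.png

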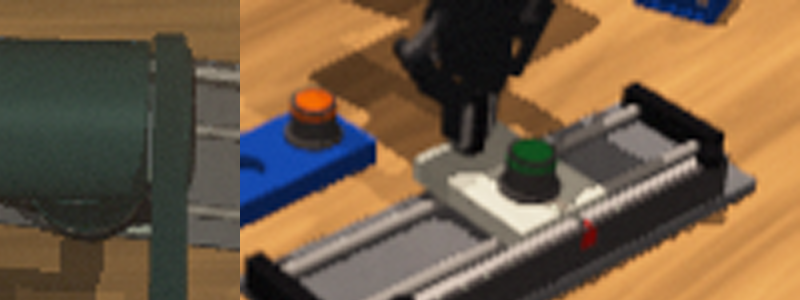

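The forward pull peaked, then turned to resistance at about 106.1 mm, about 4 mm past the pull-in edge, so the ball is in the notch. The picture shows the cell level with the red mark (590,235) and still flush. I relax the push to the centre and cross-check the travel from the images.

```bash
python3 - <<'E'
from h import *
from plant import *
z=np.load("p0.npz");p0,ry,rx=z["p0"],z["ry"],z["rx"]
move_l(p0+ry*.106,speed=.01); sleep(.5); s=sense()
print((s["position"]-p0)@ry,s["contact_force"]@ry,s["contact_force"]@rx,s["contact_force"],s["grip_force"],s["gripper_width"]*85,s["clock"],abs(s["qvel"]).max())
S2=dict(np.load("s2.npz"));S3=grab_frame("scene")
g2=blobs(S2,(45,80,30),(85,255,255),(300,190,400,260));g3=blobs(S3,(45,80,20),(85,255,255),(340,180,420,250));print([x[:3] for x in g2],[x[:3] for x in g3])
q=lambda f,g:onz(f,*max(g,key=lambda x:x[2])[:2],.072)
a,b=q(S2,g2),q(S3,g3);print(a,b,"travel",(b-a)@ry,"lat",(b-a)@rx)
r=blobs(S3,(0,140,60),(5,255,255),(370,215,410,250),2);print([x[:3] for x in r]); m=onz(S3,*r[0][:2],.0386);print(m,"mark-cell along",(m-b)@ry)
E
```

```text
0.10611344988099182 -1.9618220228739545 5.484016525478023 [ 5.19489192 -2.63368199 -1.99718994] 58.78912031650543 13.134080988762545 25.7917 0.0017567206469673575
[(np.float64(342.76), np.float64(227.56), np.int32(85))] [(np.float64(372.32), np.float64(213.91), np.int32(77))]
[ 0.61326398 -0.06400001  0.072     ] [0.62689257 0.03903303 0.072     ] travel 0.10392871138851721 lat 0.0006076568395674137
[(np.float64(386.67), np.float64(233.61), np.int32(18))]
[0.68283521 0.03446454 0.0386    ] mark-cell along 0.0024790088349819373
```

The force balance is settled at −2 N, about the friction level. The grip is 59 N, the arm is at rest, and the image travel of 104 mm agrees with the notch estimate. I hand in while holding the handle.

```bash
python3 -c "
from plant import *
print(close_job())"
```

```text
the job is handed in; nothing more can be done
None
```

I handed in the job with the green cell seated in the pocket, the amber cell left in the tray, and the carriage at rest in the notch. The arm was still gripping the handle at about 59 N. The notch position comes from the force on the tool, because the arm hid the ball and notch from the top camera.

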